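# Slide the flat lid out of its recess and cover the onggi jar

## Task

Pressing lightly on the flat oblong white lid, slide it along its recess in the grey stand until its end sticks out well past the open edge, then grip that end and lay the lid gently on the open, narrow-necked brown jar so that it lies flat and centred over the mouth. Do not press the lid hard against the stand, never let it fall, and leave the other things and the jar standing where they are.

Things in the scene. Friction and masses are not known exactly. Their poses are not given: they have to be found in the camera images.
- lid: the flat white plastic lid: a plain oblong plate 120 mm long (own x), 64 mm wide (own y), 4 mm thick, 50 to 100 g. Origin at the centre of its underside, z up. It starts flat in the recess of the stand, own x along the recess, its front end 5 to 15 mm short of the open edge; framed too closely to be gripped there. It tips off the stand if its centre passes the edge
- stand: grey ventilated plastic riser, fixed and rigid: 200 mm (own x) by 170 mm (own y), 85 mm high; origin at the centre of its foot. A recess 71 mm wide and 5 mm deep runs along own x in the middle of its top, its floor 80 mm above the table; it is open at the stand's -x side (towards the robot), closed 138 mm behind that edge. Below the edge is free air down to the table
- edge (a point): middle of the open edge of the recess floor, on the stand's -x face, 80 mm above the table; axes as the stand's (x points from the edge back into the recess). 28 mm behind it a small sprung clip on each side, 87 mm high, squeezes the lid's long sides with about 0.8 N and centres it, so a mere touch slips: some 4 to 10 N of press, by friction and weight, is needed to draw it along. The lid may bear 25 N at most
- jar: loose empty narrow-necked brown onggi jar, 105 mm high, about 0.6 kg, widest 98 mm at 48 mm height, 74 mm at 76 mm height, 50 mm at 88 mm height; origin at the centre of its underside, z up
- mouth (a point): centre of the jar's open mouth at the level of its rim, 105 mm above the jar's foot; the rim is 54 mm across outside, about 44 mm inside
- squat_jar: loose bystander: closed squat brown onggi jar, 104 mm across, 84 mm high with its knob; origin at the centre of its underside. It and the open jar may have changed places
- tongs: loose bystander: steel tongs lying on the table, 215 mm long (own x), 50 mm wide; origin on the table under their middle
- bowl: loose bystander: steel bowl 110 mm across, 50 mm high; origin at the centre of its underside
- round_lid: loose bystander: round white lid 124 mm across with a knob, 26 mm high; origin at the centre of its underside; it is not the lid to be used
Mind the look-alikes: they are no part of the job. Of the things that look like the lid, the smaller one is meant. Leave any turquoise look-alike of the jar alone.

How it is judged (in metres and radians):
On the way, in this order (a step that is already met when the one before it is completed fails the run):
1. the lid lies on the stand with its front end at least 30 mm out past the open edge (x of lid in the frame of edge between 0 and 0.03 m and z of lid in the frame of edge below 0.004 m and angle between lid's own z axis and vertical below 0.06 rad), for 0.2 s.
2. the lid is lifted at least 20 mm clear of the stand's recess (z of lid in the frame of edge above 0.02 m), for 0.1 s.
At the end, for the whole second after the job is handed in: the lid rests, let go and still, flat (within 0.06 rad) on the rim of the narrow-necked jar, its centre within 10 mm of the middle of the mouth and its underside within 4 mm of the rim; the jar stands upright within 30 mm of where it was (horizontal distance between lid and mouth below 0.01 m and z of lid in the frame of mouth between -0.004 and 0.004 m and angle between each of lid, jar's own z axis and vertical below 0.06 rad and linear speed of lid below 0.02 m/s and distance of jar from where it was at the start of the episode below 0.03 m); the robot touches nothing.
It fails at once if the lid is pressed on the stand with more than 25 N (contact force between lid and stand above 25 N).
It fails at once if the lid is set on the jar with more than 25 N (contact force between lid and jar above 25 N).
It fails at once if the lid falls below the top of the stand and the jar (height (world z) of lid below 0.055 m).
It fails at once if the jar is tipped or pushed more than 30 mm (angle between jar's own z axis and vertical above 0.25 rad or distance of jar from where it was at the start of the episode above 0.03 m).
It fails at once if a bystander is pushed more than 30 mm (distance of any of squat_jar, tongs, bowl, round_lid from where it was at the start of the episode above 0.03 m).
It also fails if it takes over 64 s, if anything falls off the work surface, if the arm or the gripper's body presses on something with over 40 N, if the wrist force passes 120 N, or if a joint passes its speed limit or range.

## Robot

A 6-joint arm with a two-finger parallel gripper is mounted at the origin on the work surface. World frame = base frame: x ahead of the robot, y to its left, z up, the work surface at z = 0. Lengths are in mm, angles in rad, forces in N, time in s.
With the tool pointing down it reaches from about 300 to 1000 mm from the base axis. Payload 5.1 kg.
Tool frame: the origin (TCP) lies at the very end of the fingers, on their centre line; the grasp point (between the pads) lies 19 mm behind it; y points along the fingers, x is the direction in which the jaws open and shut, and the axes are right-handed (so a half turn about y gives the same grasp; the last joint's range is limited). The gripper opens to 95 mm and grips with 3 to 60 N. Pads are 20 mm wide; open, the fingers measure 119 mm over their backs; the gripper's body (75 mm by 180 mm) begins 59 mm behind the grasp point.
Start: joints at [-1.212, 0.124, 1.65, -0, 1.367, -0.083], TCP at [277.886, -587.592, 214.656] pointing down, gripper open.
Joint ranges: [-2.61, 2.61], [-1.02, 2.33], [0.03, 2.71], [-1.35, 4.49], [0.32, 2.68], [-2.91, 2.91]. Speed limits (rad/s): [2.57, 2.57, 3.14, 3.14, 3.14, 3.14].

## Interface

Orientations are given as a unit quaternion [x, y, z, w].
In Python, from cell import ctrl gives the robot as it stands.
- The arm moves only by the tool step_arm, never from a script. Its argument "commands" is text: rows parted by semicolons, each of 7 numbers parted by spaces: the shift along the tool's x, y, z in units of 100 mm (1.0 is 100 mm), then the turn, a rotation vector about the tool's x, y, z in units of 1.5 rad (1.0 is 1.5 rad), then the opening, from 0 (shut) to 1 (fully open). In form: dx dy dz wx wy wz fingers; .... A call has 1 to 12 rows; each row is the pose to reach, as a shift and turn from the pose commanded when the call began, along the tool's axes at that moment; what a row does not reach only later rows make up. A row lasts 1/12 s, in which the tool goes at most 41.7 mm and 7.16 degrees, less where a joint would pass 70% of its speed; a pose out of reach is approached as far as the arm can. A call with a number of a shift or a turn outside -1 to 1 is refused whole. A call with a gripper value outside its range is refused whole. The fingers move at their own pace and stop on an object; the grip force is fixed at half the most. Time passes only in rows, so rows that repeat a pose let the fingers close. It gives the time, the measured TCP pose, the force and the opening at its end, in the units of the state.
- ctrl.read_state(): the state, without advancing time (a new reading comes with each control period).
- ctrl.capture(name): name is "scene" or "top" or "wrist"; returns the picture (480x640x3 uint8, blue, green, red); there is no depth.
- ctrl.camera_params(name): a dict with "K" (3x3 intrinsics, pixels), "k1" (the pictures are not rectified: a ray, as slopes to the right and down, at radius r is drawn at 1 + k1 r^2 times it, then the intrinsics apply), "position" and "attitude" of the camera in the world. Camera axes: x right, y up, looking along -z (the intrinsics and any distortion apply to the point x, -y, -z); pixel columns grow to the right and rows downward; lengths in mm; the calibration is good to about 2 mm. A picture is of the moment at which its call begins: read the wrist's pose just before it. camera_params takes no time and is no camera call; for the wrist camera it gives the pose at the moment of the call.
- ctrl.job_done(): hands the job in, once; it reports no verdict.
The state is a dict: "time": time; "joints": joint angles; "joint_vel": joint speeds; "joint_efforts": joint torques, N m; "eef_pos": TCP position; "tcp_rot": TCP orientation; "wrist_force": force on the tool from outside, world axes, zero at the start; "torque": the same for the moment, N m; "finger_gap": finger opening in mm.
Only numpy, scipy, OpenCV 4.12 (cv2) and the standard library are available. Lean on these libraries where they do the work, as an engineer would, in place of code of your own. Each camera call takes 0.05 s, during which the arm holds its last target. There are 200 camera calls.

## Working session

There is one attempt and no reset: what is moved stays moved. The work goes in short steps, Python scripts to look and compute and a tool call to move; the robot and the scene stay as the last step left them, time stands still between calls to the robot, and variables do not carry over. Pictures are saved under pics/ and viewed, about 8 in all and at most 12, crops included, and the job is handed in when it is done.

Besides the shell and the picture viewer there is one more tool, called after "Emit:" as name(argument=value, ...) on one line, values as JSON. step_arm: Moves the arm, as the interface text tells. Shifts and turns lie within -1 to 1; 1 stands for 100 mm of shift or 1.5 rad of turn. Its arguments: {"type":"object","properties":{"commands":{"type":"string"}},"required":["commands"]}

```bash
mkdir -p pics; ls; python3 - <<'E'
from cell import ctrl
import cv2,json
for n in("scene","top"):
    p=ctrl.camera_params(n);print(n,p);cv2.imwrite(f"pics/{n}0.png",ctrl.capture(n))
print(ctrl.camera_params("wrist"));print(ctrl.read_state())
E
```

```text
pics
scene {'K': array([[558.07106388,   0.        , 320.82613862],
       [  0.        , 558.07106388, 238.63491406],
       [  0.        ,   0.        ,   1.        ]]), 'k1': 0.060929248670336014, 'position': array([839.71698416, 404.49704495, 946.78872724]), 'attitude': array([0.08478813, 0.27204954, 0.92147221, 0.26398672])}
top {'K': array([[463.20925776,   0.        , 315.79010314],
       [  0.        , 463.20925776, 232.96840419],
       [  0.        ,   0.        ,   1.        ]]), 'k1': -0.017430126121515635, 'position': array([441.63072962, -64.36529186, 989.39048814]), 'attitude': array([-0.0388963 ,  0.02910241,  0.71522614, -0.69720276])}
{'K': array([[337.33091008,   0.        , 320.98689774],
       [  0.        , 337.33091008, 233.07277824],
       [  0.        ,   0.        ,   1.        ]]), 'k1': -0.04304295527306892, 'position': array([ 342.54378531, -557.62033753,  383.98681459]), 'attitude': array([-0.10739024,  0.06929865, -0.53067536,  0.83788346])}
{'time': 0.1, 'joints': array([-1.21160581e+00,  1.24386508e-01,  1.65155281e+00, -4.87553374e-07,
        1.36750192e+00, -8.26087066e-02]), 'joint_vel': array([-0.0002385 ,  0.00061035, -0.00207177,  0.00068171, -0.00082361,
       -0.00089466]), 'joint_efforts': array([ 4.43143663e-04, -4.18880689e+01, -3.61095858e+01,  7.77190737e-02,
        4.61473817e-02, -6.67609720e-05]), 'eef_pos': array([ 277.67881223, -587.05051139,  213.53543698]), 'tcp_rot': array([-0.59700997,  0.37881798, -0.3777749 ,  0.59779775]), 'wrist_force': array([-0.03246035,  0.40790832,  0.49302755]), 'torque': array([-0.0264311 ,  0.05032114, -0.03583447]), 'finger_gap': 95.27213500665194}
```

View pics/top0.png

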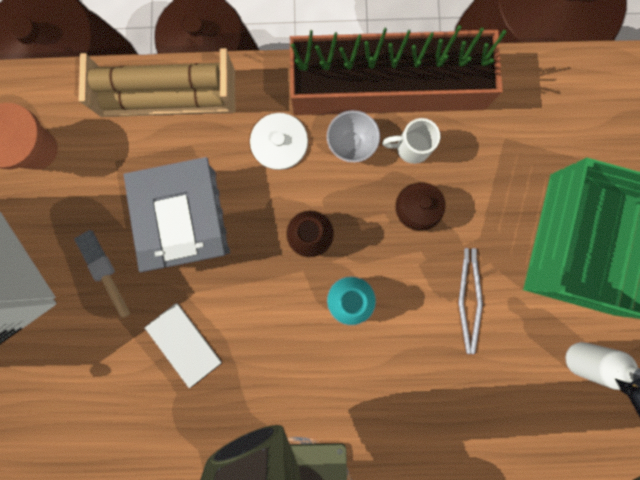

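View pics/scene0.png

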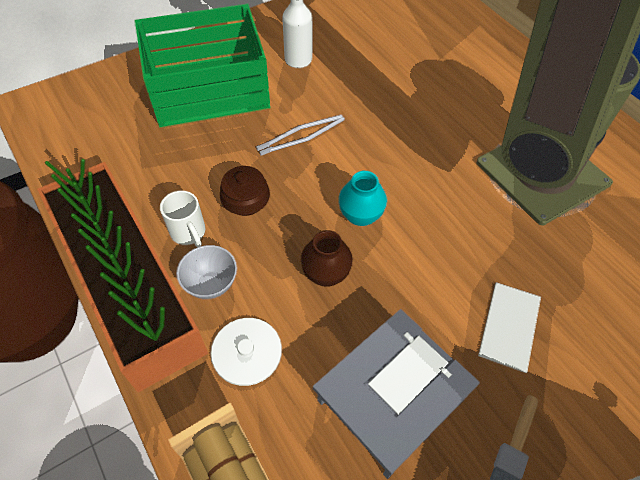

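Top view: the white plate in the grey stand is at about (175,228), and a larger white plate lies on the table at (183,345). The brown open jar is at (310,233), the turquoise look-alike at (352,300), and the closed squat jar at (420,206). The lid meant is the smaller plate in the recess, and the jar is the brown one with an open mouth. I'll confirm both in one enlarged crop.

```bash
cat > h.py <<'E'
import numpy as np, cv2
from scipy.spatial.transform import Rotation as R
from cell import ctrl
def _rt(p):
    # cv camera: x right,y down,z fwd
    A=R.from_quat(p["attitude"]).as_matrix()@np.diag([1,-1,-1]); return A,np.array(p["position"])
def proj(p,X):
    A,c=_rt(p); d=np.array([p["k1"],0,0,0])
    rv=cv2.Rodrigues(A.T)[0]
    return cv2.projectPoints(np.float64(X).reshape(-1,1,3),rv,-A.T@c,p["K"],d)[0][:,0]
def back(p,uv,z):
    A,c=_rt(p)
    n=cv2.undistortPoints(np.float64(uv).reshape(-1,1,2),p["K"],np.array([p["k1"],0,0,0]))[:,0]
    r=np.c_[n,np.ones(len(n))]@A.T
    return c+r*((z-c[2])/r[:,2])[:,None]
def state():
    s=ctrl.read_state();print({k:np.round(s[k],3) for k in("time","eef_pos","tcp_rot","wrist_force","finger_gap","joints")});return s
E
python3 - <<'E'
from h import *
t=cv2.imread("pics/top0.png")
a=cv2.resize(t[150:280,115:235],None,fx=4.6,fy=4.6,interpolation=cv2.INTER_CUBIC)
b=cv2.resize(t[205:260,280:340],None,fx=4,fy=4,interpolation=cv2.INTER_CUBIC)
o=np.zeros((a.shape[0],a.shape[1]+b.shape[1],3),np.uint8);o[:,:a.shape[1]]=a;o[:b.shape[0],a.shape[1]:]=b
cv2.imwrite("pics/crop.png",o);print(o.shape)
p=ctrl.camera_params("top")
w=cv2.inRange(t,(200,200,200),(255,255,255))
for(x0,y0,x1,y1,z)in((150,185,205,265,84),(140,300,225,390,4)):
    m=np.zeros_like(w);m[y0:y1,x0:x1]=w[y0:y1,x0:x1]
    c=max(cv2.findContours(m,0,1)[0],key=cv2.contourArea)
    X=back(p,c[:,0],z)[:,:2].astype(np.float32);print(cv2.minAreaRect(X))
E
```

```text
(598, 792, 3)
((549.4757080078125, 219.8013153076172), (119.21112823486328, 75.79174041748047), 11.70737361907959)
((307.7680358886719, 234.73727416992188), (153.21951293945312, 80.71692657470703), 36.82194519042969)
```

View pics/crop.png

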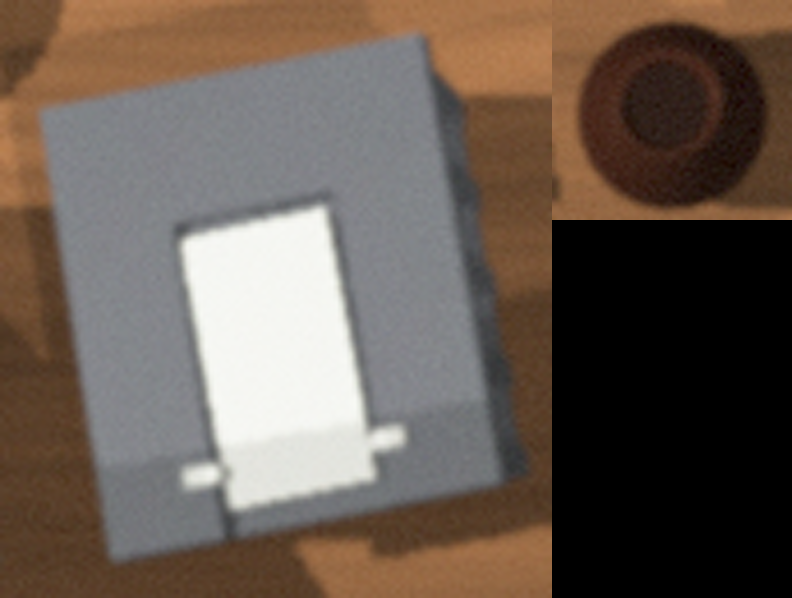

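The crop confirms it: the lid in the recess measures 120 mm, so it is the smaller plate. The one on the table is about 153x81. The brown jar has its open mouth at about (310,231). Stand corners and lid corners are read from this crop.

```bash
python3 - <<'E'
from h import *
p=ctrl.camera_params("top")
f=lambda L:np.array(L)/4.6+[115-.4,150-.4]
S=back(p,f([(40,107),(425,35),(505,485),(110,562)]),85)
L=back(p,f([(180,237),(328,205),(375,480),(232,508)]),84)
print(S.round(1),L.round(1))
for n,P in(("S",S),("L",L)):
    print(n,P.mean(0).round(1),[np.linalg.norm(P[i]-P[(i+1)%4]).round(1) for i in range(4)])
    d=(P[0]+P[1]-P[2]-P[3]);print(np.degrees(np.arctan2(d[1],d[0])), np.degrees(np.arctan2(*( (P[0]+P[3]-P[1]-P[2])[[1,0]])))-90)
print("mouth",back(p,[(309.6,230.5)],105))
# lid estimate in scene
q=ctrl.camera_params("scene");print(proj(q,L).round(0),proj(q,back(p,[(309.6,230.5)],105)))
s=cv2.imread("pics/scene0.png")
a=cv2.resize(s[310:460,320:480],None,fx=3.7,fy=3.7,interpolation=cv2.INTER_CUBIC)
b=cv2.resize(s[225,300:355] [None] if 0 else s[225:290,300:350],None,fx=4,fy=4,interpolation=cv2.INTER_CUBIC)
o=np.zeros((a.shape[0],a.shape[1]+b.shape[1],3),np.uint8);o[:,:a.shape[1]]=a;o[:b.shape[0],a.shape[1]:]=b
cv2.imwrite("pics/crop2.png",o);print(o.shape,a.shape)
E
```

```text
[[660.3 330.2  85. ]
 [687.2 161.2  85. ]
 [490.3 127.3  85. ]
 [461.7 296.8  85. ]] [[601.3 268.3  84. ]
 [613.6 203.8  84. ]
 [493.9 183.3  84. ]
 [483.5 244.8  84. ]]
S [574.9 228.9  85. ] [np.float64(171.1), np.float64(199.8), np.float64(171.9), np.float64(201.4)]
9.65343186085995 9.316203941712232
L [548.1 225.   84. ] [np.float64(65.7), np.float64(121.4), np.float64(62.4), np.float64(120.2)]
10.496252328877599 10.18379312288728
mouth [[532.20115405 -41.39998141 105.        ]]
[[398. 415.]
 [368. 384.]
 [420. 336.]
 [449. 363.]] [[327.57315544 242.29419005]]
(555, 792, 3) (555, 592, 3)
```

View pics/crop2.png

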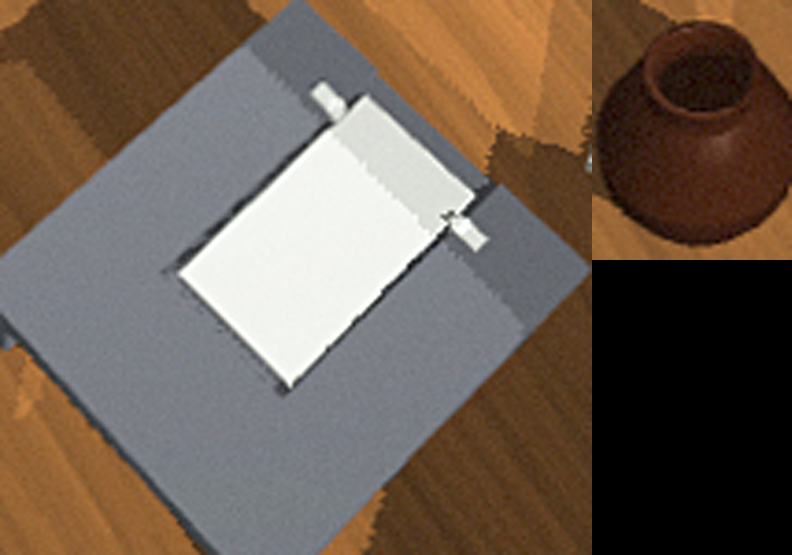

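Scene crop: the jar's rim centre is at about (327,243), against a prediction of (327.6,242.3) from the top view, so the two agree within about 1.5 mm. Now I'll work out the move.

```bash
cat >> h.py <<'E'
YAW=np.radians(9.8); ux=np.array([np.cos(YAW),np.sin(YAW),0]); uy=np.array([-np.sin(YAW),np.cos(YAW),0])
EDGE=np.array([476,212.1,80]); MOUTH=np.array([532.2,-41.4,105])
def RT(sg=1): # tool x along +-uy, tool y down
    x=sg*uy; y=np.array([0,0,-1.]); return R.from_matrix(np.c_[x,y,np.cross(x,y)])
def cmd(pos,rot=None):
    s=ctrl.read_state(); r=R.from_quat(s["tcp_rot"])
    d=r.inv().apply(np.array(pos)-s["eef_pos"])/100; w=(r.inv()*rot).as_rotvec()/1.5 if rot is not None else np.zeros(3)
    return d.round(3),w.round(4)
E
python3 - <<'E'
from h import *
s=state();print(R.from_quat(s["tcp_rot"]).as_matrix().round(2))
p=ctrl.camera_params("top")
print(back(p,[(578,357)],0),proj(p,[s["eef_pos"]]))
tgt=EDGE+95*ux+[0,0,220]
for sg in(1,-1):print(sg,tgt,cmd(tgt,RT(sg)))
E
```

```text
{'time': np.float64(0.1), 'eef_pos': array([ 277.679, -587.051,  213.535]), 'tcp_rot': array([-0.597,  0.379, -0.378,  0.598]), 'wrist_force': array([-0.032,  0.408,  0.493]), 'finger_gap': np.float64(95.272), 'joints': array([-1.212,  0.124,  1.652, -0.   ,  1.368, -0.083])}
[[ 0.43 -0.    0.9 ]
 [-0.9   0.    0.43]
 [-0.   -1.    0.  ]]
[[ 262.7109305  -592.95450801    0.        ]] [[644.77114309 369.80537949]]
1 [569.61375036 228.26990242 300.        ] (array([-6.124, -0.852,  6.125]), array([-1.8000e-03, -1.9139e+00, -1.0000e-04]))
-1 [569.61375036 228.26990242 300.        ] (array([-6.124, -0.852,  6.125]), array([ 1.000e-04,  1.805e-01, -1.200e-03]))
```

Emit:
step_arm(commands="0 -0.9 0 0 0 0 1;0 -0.9 0 0 0 0 1;0 -0.9 0 0 0 0 1;0 -0.9 0 0 0 0 1")

```text
time: 0.43
eef_pos: [278.5, -589.3, 309.9]
tcp_rot: [0.599, -0.376, 0.381, -0.596]
wrist_force: [-0.2, -0.5, -0.4]
finger_gap: 95.2
```

Emit:
step_arm(commands="-1 0 1 0 0.18 0 0;-1 0 1 0 0.18 0 0;-1 0 1 0 0.18 0 0;-1 0 1 0 0.18 0 0;-1 0 1 0 0.18 0 0")

```text
time: 0.85
eef_pos: [326.4, -451.2, 303.0]
tcp_rot: [-0.541, 0.455, -0.453, 0.542]
wrist_force: [0.4, -0.9, 0.1]
finger_gap: 67.2
```

Emit:
step_arm(commands="-1 0 0.6 0 0 0 0;-1 0 0.6 0 0 0 0;-1 0 0.6 0 0 0 0;-1 0 0.6 0 0 0 0")

```text
time: 1.18
eef_pos: [368.7, -342.5, 303.6]
tcp_rot: [-0.541, 0.455, -0.454, 0.543]
wrist_force: [0.1, 0.0, -0.1]
finger_gap: 40.5
```

Emit:
step_arm(commands="-1 0 0.6 0 0 0 0;-1 0 0.6 0 0 0 0;-1 0 0.6 0 0 0 0;-1 0 0.6 0 0 0 0")

```text
time: 1.52
eef_pos: [410.8, -233.9, 303.8]
tcp_rot: [-0.542, 0.454, -0.453, 0.543]
wrist_force: [-0.6, 0.6, -0.2]
finger_gap: 13.4
```

Emit:
step_arm(commands="-1 0 0.6 0 0 0 0;-1 0 0.6 0 0 0 0;-1 0 0.6 0 0 0 0;-1 0 0.6 0 0 0 0")

```text
time: 1.85
eef_pos: [452.9, -125.4, 303.7]
tcp_rot: [-0.542, 0.454, -0.453, 0.543]
wrist_force: [-1.0, 0.1, -0.3]
finger_gap: 0.6
```

Emit:
step_arm(commands="-1 0 0.6 0 0 0 0;-1 0 0.6 0 0 0 0;-1 0 0.6 0 0 0 0;-1 0 0.6 0 0 0 0")

```text
time: 2.18
eef_pos: [495.0, -16.9, 303.5]
tcp_rot: [-0.542, 0.455, -0.453, 0.542]
wrist_force: [-0.5, -0.3, -0.1]
finger_gap: 0.6
```

Emit:
step_arm(commands="-1 0 0.6 0 0 0 0;-1 0 0.6 0 0 0 0;-1 0 0.6 0 0 0 0;-1 0 0.6 0 0 0 0;-1 0 0.6 0 0 0 0")

```text
time: 2.6
eef_pos: [536.4, 88.8, 303.3]
tcp_rot: [0.542, -0.455, 0.455, -0.54]
wrist_force: [0.2, 0.4, -0.1]
finger_gap: 0.4
```

```bash
python3 - <<'E'
from h import *
s=state();tgt=EDGE+95*ux+[0,0,220];print(cmd(tgt,RT(-1)))
p=ctrl.camera_params("wrist");im=ctrl.capture("wrist");cv2.imwrite("pics/w1.png",im)
L=EDGE+73*ux+[0,0,4];P=[L+a*60*ux+b*32*uy for a,b in((1,1),(1,-1),(-1,-1),(-1,1))]
print(proj(p,P+[EDGE+35.5*uy,EDGE-35.5*uy,EDGE+85*uy+[0,0,5],EDGE-85*uy+[0,0,5],MOUTH]).round(0))
E
```

```text
{'time': np.float64(2.6), 'eef_pos': array([536.358,  88.795, 303.3  ]), 'tcp_rot': array([ 0.542, -0.455,  0.455, -0.54 ]), 'wrist_force': array([ 0.175,  0.421, -0.14 ]), 'finger_gap': np.float64(0.392), 'joints': array([ 6.600e-02, -1.520e-01,  1.776e+00, -1.000e-03,  1.520e+00,
        1.464e+00])}
(array([-1.317,  0.03 ,  0.568]), array([0.0016, 0.0014, 0.0007]))
[[173. 124.]
 [230. 123.]
 [237. 228.]
 [184. 228.]
 [183. 238.]
 [241. 238.]
 [141. 239.]
 [281. 239.]
 [433. 234.]]
```

View pics/w1.png

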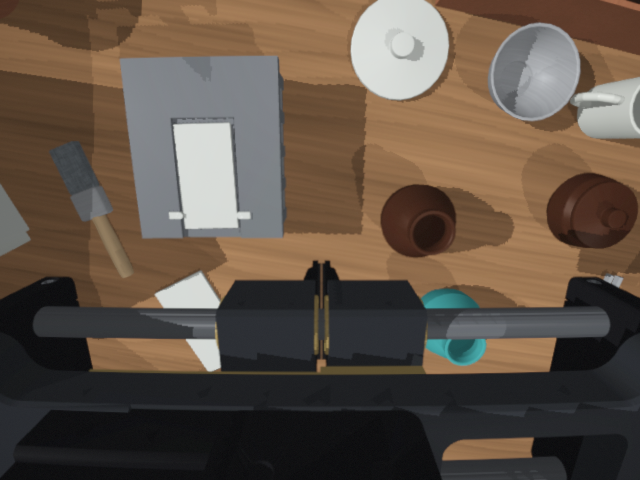

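Wrist view: the lid corners are at about (174,124), (231,122), (238,228) and (186,231), and the stand edge runs (141,239)–(284,236). The mouth is at about (433,231). All are within 2–3 px of the predictions.

Emit:
step_arm(commands="-0.7 0.5 0.3 0 0 0 0;-0.7 0.5 0.3 0 0 0 0;-0.7 0.5 0.3 0 0 0 0")

```text
time: 2.9
eef_pos: [552.3, 164.0, 249.9]
tcp_rot: [0.542, -0.457, 0.454, -0.54]
wrist_force: [-0.6, -0.4, -0.9]
finger_gap: 1.0
```

Emit:
step_arm(commands="-0.62 0.5 0.27 0 0 0 0;-0.62 0.5 0.27 0 0 0 0;-0.62 0.5 0.27 0 0 0 0;-0.62 0.5 0.27 0 0 0 0;-0.62 0.5 0.27 0 0 0 0")

```text
time: 3.32
eef_pos: [569.9, 227.4, 205.1]
tcp_rot: [0.541, -0.455, 0.456, -0.541]
wrist_force: [0.3, 0.6, 0.0]
finger_gap: 0.5
```

```bash
python3 - <<'E'
from h import *
s=state();print(cmd(EDGE+95*ux+[0,0,10],RT(-1)))
E
```

```text
{'time': np.float64(3.317), 'eef_pos': array([569.862, 227.444, 205.127]), 'tcp_rot': array([ 0.541, -0.455,  0.456, -0.541]), 'wrist_force': array([0.338, 0.593, 0.003]), 'finger_gap': np.float64(0.453), 'joints': array([ 2.930e-01,  5.100e-02,  1.745e+00, -1.000e-03,  1.346e+00,
        1.693e+00])}
(array([-1.000e-02,  1.151e+00, -1.000e-03]), array([-0.0002, -0.0004,  0.0006]))
```

Emit:
step_arm(commands="0 0.4 0 0 0 0 0;0 0.75 0 0 0 0 0;0 1 0 0 0 0 0;0 1 0 0 0 0 0;0 1 0 0 0 0 0")

```text
time: 3.73
eef_pos: [569.4, 227.6, 105.2]
tcp_rot: [0.541, -0.456, 0.456, -0.54]
wrist_force: [-0.1, -0.2, 0.4]
finger_gap: 0.5
```

Emit:
step_arm(commands="0 0.06 0 0 0 0 0;0 0.12 0 0 0 0 0;0 0.15 0 0 0 0 0;0 0.17 0 0 0 0 0;0 0.17 0 0 0 0 0;0 0.17 0 0 0 0 0")

```text
time: 4.23
eef_pos: [569.4, 229.4, 88.0]
tcp_rot: [-0.541, 0.455, -0.455, 0.541]
wrist_force: [-0.4, 0.1, -0.8]
finger_gap: 0.2
```

Now fine steps, 1 mm per call.

Emit:
step_arm(commands="0 0.01 0 0 0 0 0;0 0.02 0 0 0 0 0;0 0.02 0 0 0 0 0;0 0.02 0 0 0 0 0")

```text
time: 4.57
eef_pos: [569.2, 229.3, 85.6]
tcp_rot: [0.541, -0.455, 0.455, -0.541]
wrist_force: [-0.3, -0.1, -0.1]
finger_gap: 0.1
```

Emit:
step_arm(commands="0 0.005 0 0 0 0 0;0 0.01 0 0 0 0 0;0 0.01 0 0 0 0 0;0 0.01 0 0 0 0 0")

```text
time: 4.9
eef_pos: [569.2, 229.3, 84.6]
tcp_rot: [0.541, -0.455, 0.455, -0.541]
wrist_force: [0.7, 0.2, 0.6]
finger_gap: 0.5
```

Emit:
step_arm(commands="0 0.005 0 0 0 0 0;0 0.005 0 0 0 0 0;0 0.005 0 0 0 0 0")

```text
time: 5.15
eef_pos: [569.3, 229.3, 84.3]
tcp_rot: [-0.541, 0.455, -0.455, 0.541]
wrist_force: [0.2, 0.0, -0.3]
finger_gap: 0.2
```

Emit:
step_arm(commands="0 0.003 0 0 0 0 0;0 0.003 0 0 0 0 0;0 0.003 0 0 0 0 0")

```text
time: 5.4
eef_pos: [569.4, 229.3, 84.3]
tcp_rot: [-0.541, 0.455, -0.455, 0.541]
wrist_force: [-0.2, 0.2, 3.5]
finger_gap: 0.4
```

Emit:
step_arm(commands="0 0.003 0 0 0 0 0;0 0.003 0 0 0 0 0;0 0.003 0 0 0 0 0")

```text
time: 5.65
eef_pos: [569.3, 229.3, 84.3]
tcp_rot: [-0.541, 0.455, -0.455, 0.541]
wrist_force: [-2.8, -1.0, 4.8]
finger_gap: 0.6
```

Emit:
step_arm(commands="0 0.003 0 0 0 0 0;0 0.003 0 0 0 0 0;0 0.003 0 0 0 0 0")

```text
time: 5.9
eef_pos: [569.4, 229.3, 84.3]
tcp_rot: [-0.541, 0.455, -0.455, 0.541]
wrist_force: [-2.8, -1.1, 6.6]
finger_gap: 0.4
```

Emit:
step_arm(commands="0 0.003 0 0 0 0 0;0 0.003 -0.02 0 0 0 0;0 0.003 -0.04 0 0 0 0;0 0.003 -0.06 0 0 0 0;0 0.003 -0.08 0 0 0 0;0 0.003 -0.08 0 0 0 0")

```text
time: 6.4
eef_pos: [562.5, 228.3, 84.3]
tcp_rot: [-0.54, 0.455, -0.456, 0.542]
wrist_force: [3.0, 1.7, 6.9]
finger_gap: 0.3
```

```bash
cat >> h.py <<'E'
def lid(z=84,n="top"):
    p=ctrl.camera_params(n);t=ctrl.capture(n);w=cv2.inRange(t,(170,170,170),(255,255,255))
    L=np.array(EDGE)+np.array([-25,0,4]); c=proj(p,[EDGE+40*ux+[0,0,4]])[0].astype(int)
    m=np.zeros_like(w);m[max(c[1]-60,0):c[1]+60,c[0]-60:c[0]+60]=w[max(c[1]-60,0):c[1]+60,c[0]-60:c[0]+60]
    k=max(cv2.findContours(m,0,1)[0],key=cv2.contourArea)
    X=back(p,k[:,0],z)-EDGE; print(n,"lid along edge-x: front %.1f back %.1f"%((X@ux).min(),(X@ux).max()),"y",(X@uy).min().round(1),(X@uy).max().round(1));return t
E
python3 - <<'E'
from h import *
state();cv2.imwrite("pics/s2.png",lid(84,"scene"));cv2.imwrite("pics/t2.png",lid(84,"top"))
E
```

```text
{'time': np.float64(6.4), 'eef_pos': array([562.48 , 228.27 ,  84.251]), 'tcp_rot': array([-0.54 ,  0.455, -0.456,  0.542]), 'wrist_force': array([2.966, 1.681, 6.89 ]), 'finger_gap': np.float64(0.318), 'joints': array([ 0.297,  0.143,  1.859, -0.   ,  1.136,  1.696])}
scene lid along edge-x: front 85.4 back 132.6 y -32.5 31.2
top lid along edge-x: front 10.3 back 73.1 y -47.8 32.0
```

```bash
python3 - <<'E'
from h import *
for n in("scene","top"):
    p=ctrl.camera_params(n)
    for f in (n+"0",n[0]+"2"):
        g=cv2.cvtColor(cv2.imread(f"pics/{f}.png"),6).astype(np.float32)
        for y in(-20,20):
            a=np.arange(-20,150,.5);P=proj(p,[EDGE+x*ux+y*uy+[0,0,4] for x in a]).astype(np.float32)
            v=cv2.remap(g,P[:,0],P[:,1],1)[:,0]; d=np.diff(v)
            i=np.where(np.diff((v>150).astype(int))!=0)[0]; print(f,y,a[i])
E
```

```text
scene0 -20 [ 12.5 133.5]
scene0 20 [ 12.  132.5]
s2 -20 [ 94.  132.5]
s2 20 [ 71.   75.5  84.5 132. ]
top0 -20 [ 11.5 135. ]
top0 20 [ 11.  134.5]
t2 -20 [  9.  72.  94. 132.]
t2 20 [ 9. 67.]
```

The lid moved only about 2 mm for 7 mm of finger travel, so the finger is slipping. I'll press a bit more, to about 11 N.

Emit:
step_arm(commands="0 0.003 0 0 0 0 0;0 0.006 0 0 0 0 0;0 0.006 0 0 0 0 0;0 0.006 0 0 0 0 0")

```text
time: 6.83
eef_pos: [562.5, 228.3, 84.2]
tcp_rot: [-0.54, 0.455, -0.456, 0.542]
wrist_force: [2.2, 0.3, 8.9]
finger_gap: 0.4
```

Emit:
step_arm(commands="0 0 -0.01 0 0 0 0;0 0 -0.02 0 0 0 0;0 0 -0.03 0 0 0 0;0 0 -0.04 0 0 0 0;0 0 -0.05 0 0 0 0;0 0 -0.06 0 0 0 0;0 0 -0.07 0 0 0 0;0 0 -0.08 0 0 0 0")

```text
time: 7.5
eef_pos: [555.6, 227.1, 84.3]
tcp_rot: [-0.539, 0.454, -0.456, 0.543]
wrist_force: [4.9, 1.1, 6.8]
finger_gap: 0.6
```

```bash
cat >> h.py <<'E'
def ends(tag):
    for n in("scene","top"):
        p=ctrl.camera_params(n);im=ctrl.capture(n);cv2.imwrite(f"pics/{n}_{tag}.png",im);g=cv2.cvtColor(im,6).astype(np.float32)
        for y in(-20,20):
            a=np.arange(-70,150,.5);P=proj(p,[EDGE+x*ux+y*uy+[0,0,4] for x in a]).astype(np.float32)
            v=cv2.remap(g,P[:,0],P[:,1],1)[:,0];i=np.where(np.diff((v>150).astype(int))!=0)[0]; print(n,y,a[i])
E
python3 -c "
from h import *
state();ends('3')"
```

```text
{'time': np.float64(7.5), 'eef_pos': array([555.578, 227.094,  84.303]), 'tcp_rot': array([-0.539,  0.454, -0.456,  0.543]), 'wrist_force': array([4.863, 1.146, 6.811]), 'finger_gap': np.float64(0.589), 'joints': array([ 0.299,  0.127,  1.876, -0.   ,  1.133,  1.698])}
scene -20 [ 86. 126.]
scene 20 [ 62.5  67.5  76.  125. ]
top -20 [-68.  -60.  -54.5 -45.    2.5  64.   85.5 123.5]
top 20 [ 2. 59.]
```

The lid now follows: it moved about 7 mm with the finger. Its centre is at about x=65, with about 53 mm still to go.

Emit:
step_arm(commands="0 0.003 -0.01 0 0 0 0;0 0.004 -0.02 0 0 0 0;0 0.004 -0.04 0 0 0 0;0 0.004 -0.06 0 0 0 0;0 0.004 -0.08 0 0 0 0;0 0.004 -0.1 0 0 0 0;0 0.004 -0.12 0 0 0 0;0 0.004 -0.14 0 0 0 0;0 0.004 -0.15 0 0 0 0")

```text
time: 8.35
eef_pos: [541.1, 224.6, 84.3]
tcp_rot: [-0.539, 0.454, -0.457, 0.543]
wrist_force: [5.0, 0.7, 7.9]
finger_gap: 0.7
```

```bash
python3 -c "
from h import *
state();ends('4')"
```

```text
{'time': np.float64(8.35), 'eef_pos': array([541.11 , 224.622,  84.305]), 'tcp_rot': array([-0.539,  0.454, -0.457,  0.543]), 'wrist_force': array([5.008, 0.705, 7.912]), 'finger_gap': np.float64(0.66), 'joints': array([ 0.302,  0.096,  1.91 , -0.   ,  1.129,  1.701])}
scene -20 [ 69.  111.5]
scene 20 [ 45.5  50.5  59.5 110.5]
top -20 [-68.  -61.5 -56.  -45.5 -12.5  47.5  68.5 107. ]
top 20 [-12.  43.]
```

Emit:
step_arm(commands="0 0.001 -0.02 0 0 0 0;0 0.002 -0.04 0 0 0 0;0 0.002 -0.06 0 0 0 0;0 0.002 -0.08 0 0 0 0;0 0.002 -0.1 0 0 0 0;0 0.002 -0.12 0 0 0 0;0 0.002 -0.14 0 0 0 0;0 0.002 -0.16 0 0 0 0;0 0.002 -0.18 0 0 0 0")

```text
time: 9.2
eef_pos: [523.7, 221.6, 84.3]
tcp_rot: [-0.539, 0.454, -0.457, 0.543]
wrist_force: [5.4, 0.8, 7.3]
finger_gap: 0.2
```

Emit:
step_arm(commands="0 0.001 -0.02 0 0 0 0;0 0.002 -0.04 0 0 0 0;0 0.002 -0.06 0 0 0 0;0 0.002 -0.08 0 0 0 0;0 0.002 -0.1 0 0 0 0;0 0.002 -0.12 0 0 0 0;0 0.002 -0.13 0 0 0 0")

```text
time: 9.78
eef_pos: [511.0, 219.3, 84.3]
tcp_rot: [-0.539, 0.454, -0.457, 0.543]
wrist_force: [4.2, 0.6, 9.4]
finger_gap: 0.0
```

```bash
python3 -c "
from h import *
state();ends('5')"
```

```text
{'time': np.float64(9.783), 'eef_pos': array([511.047, 219.333,  84.288]), 'tcp_rot': array([-0.539,  0.454, -0.457,  0.543]), 'wrist_force': array([4.215, 0.574, 9.356]), 'finger_gap': np.float64(0.004), 'joints': array([ 3.090e-01,  3.200e-02,  1.978e+00, -1.000e-03,  1.124e+00,
        1.708e+00])}
scene -20 [35.5 81. ]
scene 20 [10.  16.5 25.5 80. ]
top -20 [-67.5 -61.5 -54.  -45.5 -43.5  13.5  33.5  72.5]
top 20 [-42.5   9. ]
```

Emit:
step_arm(commands="0 0 -0.02 0 0 0 0;0 0 -0.04 0 0 0 0;0 0 -0.05 0 0 0 0;0 0 -0.05 0 0 0 0;0 0 -0.05 0 0 0 0")

```text
time: 10.3
eef_pos: [506.0, 218.5, 84.3]
tcp_rot: [-0.539, 0.454, -0.457, 0.543]
wrist_force: [4.1, 1.4, 8.8]
finger_gap: 0.3
```

Emit:
step_arm(commands="0 -0.02 0 0 0 0 0;0 -0.05 0 0 0 0 0;0 -0.2 0 0 0 0 0;0 -0.6 0 0 0 0 0;0 -0.8 0 0 0 0 1;0 -0.8 -0.4 0 0 0 1;0 -0.8 -0.8 0 0 0 1;0 -0.8 -0.8 0 0 0 1;0 -0.8 -0.8 0 0 0 1")

```text
time: 11.05
eef_pos: [421.1, 203.4, 159.3]
tcp_rot: [0.542, -0.456, 0.454, -0.54]
wrist_force: [0.2, 0.6, 0.2]
finger_gap: 28.5
```

```bash
python3 -c "
from h import *
state();ends('6')
p=ctrl.camera_params('wrist');cv2.imwrite('pics/w6.png',ctrl.capture('wrist'))
C=EDGE+14*ux+[0,0,4];print(proj(p,[C+a*60*ux+b*32*uy for a,b in((1,1),(1,-1),(-1,-1),(-1,1))]+[EDGE+[0,0,5]+85*uy,EDGE+[0,0,5]-85*uy]).round(0))
print(cmd(EDGE-22*ux,RT(-1)))"
```

```text
{'time': np.float64(11.05), 'eef_pos': array([421.142, 203.443, 159.327]), 'tcp_rot': array([ 0.542, -0.456,  0.454, -0.54 ]), 'wrist_force': array([0.198, 0.558, 0.207]), 'finger_gap': np.float64(28.482), 'joints': array([ 0.335, -0.25 ,  2.1  ,  0.   ,  1.295,  1.733])}
scene -20 [-67.5 -59.  -46.   75.5]
scene 20 [-67.5 -64.5 -62.5 -53.5 -47.5  74.5]
top -20 [-3.5 78.5]
top 20 [-5. 76.]
[[274.  61.]
 [369.  61.]
 [364. 233.]
 [279. 233.]
 [204. 172.]
 [439. 172.]]
(array([0.01 , 0.814, 0.299]), array([0.0003, 0.0005, 0.    ]))
```

View pics/w6.png

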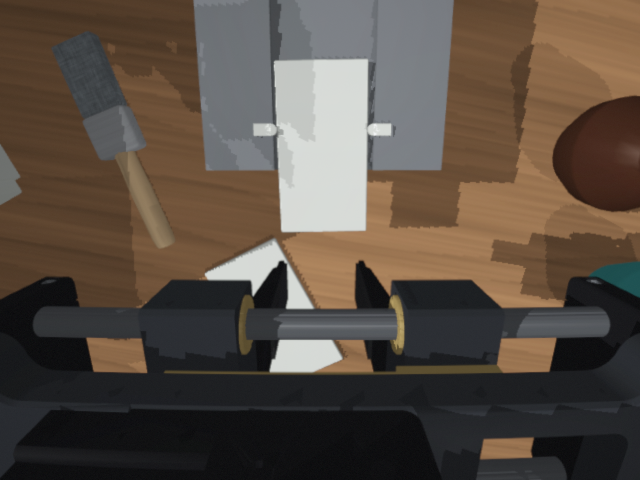

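Wrist view: the lid's corners are (275,61), (368,60), (366,231) and (280,232). The lid is straight and centred, at about x=15 mm in the edge frame, with the end about 45 mm out. Next: open, straddle the end and grip it by its long sides.

Emit:
step_arm(commands="0 0 0.1 0 0 0 1;0 0 0.2 0 0 0 1;0 0 0.3 0 0 0 1;0 0 0.3 0 0 0 1;0 0 0.3 0 0 0 1;0 0 0.3 0 0 0 1;0 0 0.3 0 0 0 1;0 0 0.3 0 0 0 1;0 0 0.3 0 0 0 1;0 0 0.3 0 0 0 1;0 0 0.3 0 0 0 1;0 0 0.3 0 0 0 1")

```text
time: 12.2
eef_pos: [453.9, 209.3, 161.6]
tcp_rot: [-0.541, 0.455, -0.455, 0.541]
wrist_force: [0.3, -0.3, 0.0]
finger_gap: 95.2
```

```bash
python3 -c "
from h import *
state();print(cmd(EDGE-22*ux+[0,0,-16],RT(-1)))"
```

```text
{'time': np.float64(12.2), 'eef_pos': array([453.859, 209.291, 161.649]), 'tcp_rot': array([-0.541,  0.455, -0.455,  0.541]), 'wrist_force': array([ 0.301, -0.294,  0.005]), 'finger_gap': np.float64(95.168), 'joints': array([ 0.325, -0.175,  2.034, -0.   ,  1.283,  1.724])}
(array([0.01 , 0.976, 0.003]), array([-0.0001,  0.0006, -0.    ]))
```

Emit:
step_arm(commands="0 0.2 0 0 0 0 1;0 0.4 0 0 0 0 1;0 0.6 0 0 0 0 1;0 0.8 0 0 0 0 1;0 0.9 0 0 0 0 1;0 0.98 0 0 0 0 1;0 0.98 0 0 0 0 1;0 0.98 0 0 0 0 1")

```text
time: 12.87
eef_pos: [454.3, 209.4, 64.0]
tcp_rot: [-0.541, 0.455, -0.455, 0.541]
wrist_force: [0.1, 0.4, -0.2]
finger_gap: 95.5
```

Emit:
step_arm(commands="0 0 0 0 0 0 0.8;0 0 0 0 0 0 0.74;0 0 0 0 0 0 0.72;0 0 0 0 0 0 0.71;0 0 0 0 0 0 0.7;0 0 0 0 0 0 0.69;0 0 0 0 0 0 0.68")

```text
time: 13.45
eef_pos: [454.0, 209.1, 63.7]
tcp_rot: [0.541, -0.455, 0.455, -0.541]
wrist_force: [-0.2, -2.0, 0.6]
finger_gap: 65.3
```

Emit:
step_arm(commands="0 0 0 0 0 0 0.67;0 0 0 0 0 0 0.66;0 0 0 0 0 0 0.5;0 0 0 0 0 0 0.3;0 0 0 0 0 0 0;0 0 0 0 0 0 0;0 0 0 0 0 0 0")

```text
time: 14.03
eef_pos: [453.9, 209.2, 63.5]
tcp_rot: [0.541, -0.455, 0.455, -0.541]
wrist_force: [-0.0, -0.9, 1.2]
finger_gap: 63.5
```

Emit:
step_arm(commands="0 -0.01 0 0 0 0 0;0 -0.02 0 0 0 0 0;0 -0.04 0 0 0 0 0;0 -0.07 0 0 0 0 0;0 -0.1 0 0 0 0 0;0 -0.1 0 0 0 0 0")

```text
time: 14.53
eef_pos: [454.6, 209.7, 74.6]
tcp_rot: [-0.54, 0.455, -0.455, 0.542]
wrist_force: [-0.3, -0.3, -0.8]
finger_gap: 63.5
```

Emit:
step_arm(commands="0 -0.05 0 0 0 0 0;0 -0.12 0 0 0 0 0;0 -0.22 0 0 0 0 0;0 -0.35 0 0 0 0 0;0 -0.5 0 0 0 0 0;0 -0.65 0 0 0 0 0;0 -0.75 0 0 0 0 0;0 -0.8 0 0 0 0 0;0 -0.8 0 0 0 0 0;0 -0.8 0 0 0 0 0")

```text
time: 15.37
eef_pos: [453.9, 209.3, 153.6]
tcp_rot: [-0.541, 0.455, -0.455, 0.541]
wrist_force: [-0.2, -0.1, -2.2]
finger_gap: 63.7
```

```bash
python3 -c "
from h import *
state()
p=ctrl.camera_params('wrist');cv2.imwrite('pics/w7.png',ctrl.capture('wrist'));cv2.imwrite('pics/s7.png',ctrl.capture('scene'))
T=ctrl.read_state()['eef_pos'];C=T+36*ux+[0,0,21.5]
print(proj(p,[C+a*60*ux+b*32*uy for a,b in((1,1),(1,-1),(-1,-1),(-1,1))]).round(0))"
```

```text
{'time': np.float64(15.367), 'eef_pos': array([453.882, 209.265, 153.553]), 'tcp_rot': array([-0.541,  0.455, -0.455,  0.541]), 'wrist_force': array([-0.244, -0.075, -2.235]), 'finger_gap': np.float64(63.654), 'joints': array([ 0.325, -0.168,  2.042,  0.   ,  1.267,  1.724])}
[[243.  86.]
 [396.  86.]
 [383. 342.]
 [257. 342.]]
```

View pics/w7.png

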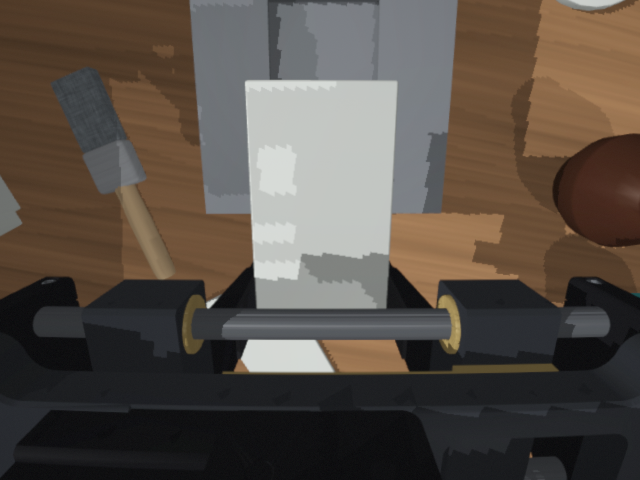

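The lid is held level: the far edge is at (246,81)–(397,80), against a predicted (243,86)–(396,86). Now I'll carry it over to the jar.

Emit:
step_arm(commands="0.1 0 0 0 0 0 0;0.25 0 0 0 0 0 0;0.4 0 0 0 0 0 0;0.55 0 0 0 0 0 0;0.7 0 0 0 0 0 0;0.85 0 0 0 0 0 0;1 0 0 0 0 0 0")

```text
time: 16.05
eef_pos: [470.6, 109.3, 152.7]
tcp_rot: [0.542, -0.456, 0.455, -0.541]
wrist_force: [0.8, -0.6, -0.6]
finger_gap: 63.6
```

Emit:
step_arm(commands="0.15 0 0 0 0 0 0;0.3 0 0 0 0 0 0;0.45 0 0 0 0 0 0;0.6 0 0 0 0 0 0;0.75 0 0 0 0 0 0;0.9 0 0 0 0 0 0;1 0 0 0 0 0 0")

```text
time: 16.63
eef_pos: [487.7, 10.5, 152.7]
tcp_rot: [0.541, -0.456, 0.455, -0.54]
wrist_force: [0.3, -0.1, -0.4]
finger_gap: 63.2
```

Emit:
step_arm(commands="0.15 0 0 0 0 0 0;0.3 0 0 0 0 0 0;0.42 0 0 0 0 0 0;0.52 0 0 0 0 0 0;0.58 0 -0.02 0 0 0 0;0.6 0 -0.03 0 0 0 0;0.6 0 -0.03 0 0 0 0;0.6 0 -0.03 0 0 0 0;0.6 0 -0.03 0 0 0 0")

```text
time: 17.38
eef_pos: [495.4, -46.9, 153.5]
tcp_rot: [-0.541, 0.455, -0.455, 0.541]
wrist_force: [-0.2, -0.2, -0.5]
finger_gap: 63.3
```

```bash
cat >> h.py <<'E'
def lidpnp(img,p,near,thr=150):
    pass
E
python3 - <<'E'
from h import *
s=state();print(cmd(MOUTH-37.5*ux+[0,0,-16.5],RT(-1)))
T=s['eef_pos'];C=T+37.5*ux+[0,0,20.5];cor=[C+a*60*ux+b*32*uy for a,b in((1,1),(1,-1),(-1,-1),(-1,1))]
o=[]
for n in("scene","top"):
    p=ctrl.camera_params(n);im=ctrl.capture(n);q=proj(p,cor);print(q.round(1))
    c=q.mean(0).astype(int);x,y=max(c[0]-50,0),max(c[1]-65,0)
    cv2.polylines(im,[np.int32(np.round(q*16))],True,(0,0,255),1,cv2.LINE_AA,4) if 0 else None
    o.append(cv2.resize(im[y:y+130,x:x+100],None,fx=4,fy=4,interpolation=2));print(x,y)
cv2.imwrite("pics/c8.png",np.hstack(o))
E
```

```text
{'time': np.float64(17.383), 'eef_pos': array([495.355, -46.904, 153.545]), 'tcp_rot': array([-0.541,  0.455, -0.455,  0.541]), 'wrist_force': array([-0.223, -0.195, -0.469]), 'finger_gap': np.float64(63.311), 'joints': array([-0.202, -0.173,  2.046,  0.   ,  1.268,  1.196])}
(array([ 0.009,  0.65 , -0.003]), array([-0.    ,  0.0009, -0.0002]))
[[314.8 252.7]
 [289.3 228.3]
 [341.7 190.7]
 [367.4 213. ]]
278 156
[[283.9 197.2]
 [319.1 190.2]
 [332.4 256.2]
 [296.7 263.3]]
258 161
```

View pics/c8.png

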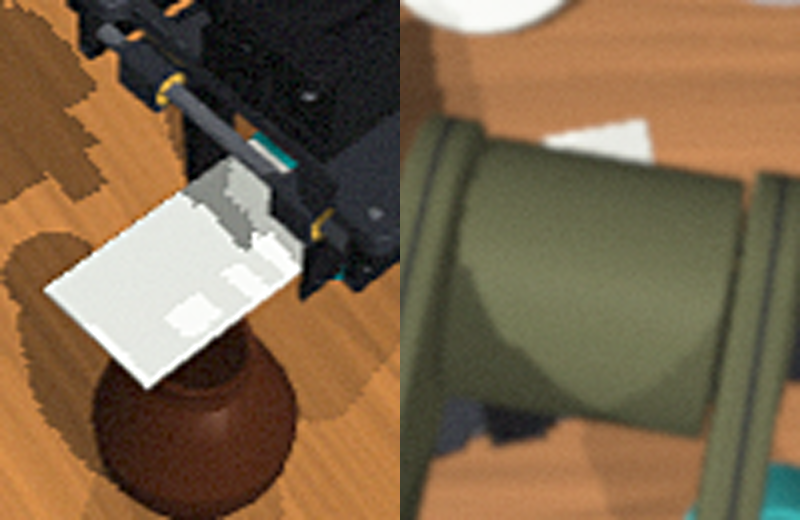

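Scene: the lid's far corners are at (314.8,253.2) and (289,228.5), against predicted (314.8,252.7) and (289.3,228.3). Top: (319.2,191) against (319.1,190.2). So the lid is level, and the offset of 37.5 mm holds. Lowering now.

Emit:
step_arm(commands="0 0.1 0 0 0 0 0;0 0.2 0 0 0 0 0;0 0.3 0 0 0 0 0;0 0.4 0 0 0 0 0;0 0.48 0 0 0 0 0;0 0.54 0 0 0 0 0;0 0.58 0 0 0 0 0;0 0.6 0 0 0 0 0;0 0.6 0 0 0 0 0;0 0.6 0 0 0 0 0")

```text
time: 18.32
eef_pos: [495.7, -47.5, 93.9]
tcp_rot: [-0.541, 0.455, -0.455, 0.541]
wrist_force: [-0.3, -0.2, -0.5]
finger_gap: 63.3
```

Emit:
step_arm(commands="0 0.01 0 0 0 0 0;0 0.02 0 0 0 0 0;0 0.025 0 0 0 0 0;0 0.03 0 0 0 0 0;0 0.03 0 0 0 0 0;0 0.03 0 0 0 0 0")

```text
time: 18.82
eef_pos: [495.4, -47.4, 90.6]
tcp_rot: [-0.541, 0.455, -0.455, 0.541]
wrist_force: [0.3, 0.2, -0.7]
finger_gap: 63.4
```

Emit:
step_arm(commands="0 0.005 0 0 0 0 0;0 0.01 0 0 0 0 0;0 0.01 0 0 0 0 0;0 0.01 0 0 0 0 0")

```text
time: 19.15
eef_pos: [495.4, -47.4, 89.5]
tcp_rot: [0.541, -0.455, 0.455, -0.541]
wrist_force: [0.0, -0.7, -0.7]
finger_gap: 63.6
```

Emit:
step_arm(commands="0 0.003 0 0 0 0 0;0 0.005 0 0 0 0 0;0 0.005 0 0 0 0 0;0 0.005 0 0 0 0 0")

```text
time: 19.48
eef_pos: [495.5, -47.4, 89.2]
tcp_rot: [-0.541, 0.455, -0.455, 0.541]
wrist_force: [0.1, 0.4, 0.6]
finger_gap: 63.3
```

Emit:
step_arm(commands="0 0.003 0 0 0 0 0;0 0.005 0 0 0 0 0;0 0.005 0 0 0 0 0;0 0.005 0 0 0 0 0")

```text
time: 19.82
eef_pos: [495.6, -47.4, 89.0]
tcp_rot: [-0.541, 0.455, -0.455, 0.541]
wrist_force: [-2.7, 0.5, 2.8]
finger_gap: 63.2
```

Emit:
step_arm(commands="0 0.003 0 0 0 0 0;0 0.005 0 0 0 0 0;0 0.005 0 0 0 0 0;0 0.005 0 0 0 0 0")

```text
time: 20.15
eef_pos: [495.6, -47.4, 88.8]
tcp_rot: [-0.541, 0.455, -0.455, 0.541]
wrist_force: [-3.5, 0.8, 6.2]
finger_gap: 63.6
```

Contact at about 6 N. I'll ease off slightly, then open gradually.

Emit:
step_arm(commands="0 -0.003 0 0 0 0 0;0 -0.006 0 0 0 0 0;0 -0.006 0 0 0 0 0.62;0 -0.006 0 0 0 0 0.65;0 -0.006 0 0 0 0 0.67;0 -0.006 0 0 0 0 0.68;0 -0.006 0 0 0 0 0.7;0 -0.006 0 0 0 0 0.74;0 -0.006 0 0 0 0 0.8")

```text
time: 20.9
eef_pos: [495.1, -47.3, 88.0]
tcp_rot: [0.541, -0.455, 0.455, -0.541]
wrist_force: [0.2, 0.1, -0.4]
finger_gap: 72.3
```

Emit:
step_arm(commands="0 0 0 0 0 0 0.95;0 0 0 0 0 0 0.95;0 0 0 0 0 0 0.95;0 0 0 0 0 0 0.95;0 -0.05 0 0 0 0 0.95;0 -0.2 0 0 0 0 0.95;0 -0.5 0 0 0 0 0.95;0 -0.8 0 0 0 0 0.95;0 -1 0 0 0 0 0.95;0 -1 0 0 0 0 0.95;0 -1 0 0 0 0 0.95")

```text
time: 21.82
eef_pos: [496.4, -47.6, 190.5]
tcp_rot: [-0.54, 0.454, -0.456, 0.542]
wrist_force: [0.1, 0.2, -0.8]
finger_gap: 90.4
```

Emit:
step_arm(commands="0 -0.3 -0.3 0 0 0 0.95;0 -0.5 -0.6 0 0 0 0.95;0 -0.6 -1 0 0 0 0.95;0 -0.6 -1 0 0 0 0.95;0 -0.6 -1 0 0 0 0.95")

```text
time: 22.23
eef_pos: [395.9, -64.6, 248.4]
tcp_rot: [-0.54, 0.455, -0.456, 0.541]
wrist_force: [-0.3, 0.3, -0.3]
finger_gap: 90.6
```

```bash
python3 - <<'E'
from h import *
state();C=MOUTH+[0,0,4];cor=[C+a*60*ux+b*32*uy for a,b in((1,1),(1,-1),(-1,-1),(-1,1))]
o=[]
for n in("scene","top","wrist"):
    p=ctrl.camera_params(n);im=ctrl.capture(n);q=proj(p,cor);print(n,q.round(1).tolist())
    w=cv2.inRange(im,(140,140,140),(255,255,255));m=np.zeros_like(w)
    a=(q.min(0)-8).astype(int).clip(0);b=(q.max(0)+8).astype(int);m[a[1]:b[1],a[0]:b[0]]=w[a[1]:b[1],a[0]:b[0]]
    k=max(cv2.findContours(m,0,1)[0],key=cv2.contourArea);X=back(p,k[:,0],109);r=cv2.minAreaRect(X[:,:2].astype(np.float32));print(r,np.array(r[0])-MOUTH[:2])
    c=q.mean(0).astype(int);x,y=max(c[0]-45,0),max(c[1]-55,0)
    if n!="wrist":o.append(cv2.resize(im[y:y+130,x:x+98],None,fx=4,fy=4,interpolation=2));print(x,y)
cv2.imwrite("pics/c9.png",np.hstack(o))
E
```

```text
{'time': np.float64(22.233), 'eef_pos': array([395.922, -64.616, 248.417]), 'tcp_rot': array([-0.54 ,  0.455, -0.456,  0.541]), 'wrist_force': array([-0.295,  0.321, -0.284]), 'finger_gap': np.float64(90.621), 'joints': array([-0.296, -0.488,  2.124,  0.   ,  1.504,  1.104])}
scene [[314.4, 272.1], [290.4, 248.6], [339.9, 212.1], [364.1, 233.7]]
((532.5316772460938, -42.772491455078125), (120.56919860839844, 65.19782257080078), 9.871760368347168) [ 0.33167725 -1.37249146]
282 186
top [[287.2, 203.1], [319.8, 196.6], [332.2, 257.8], [299.1, 264.4]]
((532.6834716796875, -40.35285568237305), (123.161865234375, 66.62750244140625), 10.118948936462402) [0.48347168 1.04714432]
264 175
wrist [[281.5, -14.7], [360.7, -14.8], [357.3, 137.5], [284.8, 137.5]]
((527.4884033203125, -42.43317413330078), (107.8960189819336, 64.29541778564453), 9.826257705688477) [-4.71159668 -1.03317413]
```

View pics/c9.png

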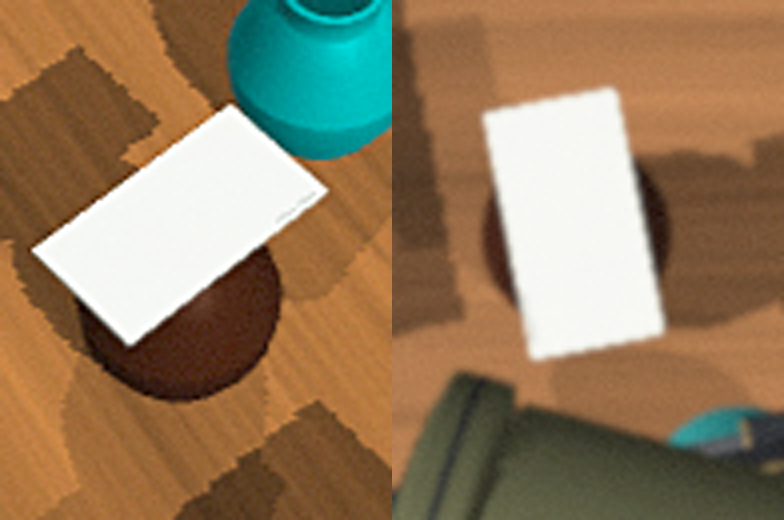

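The lid lies on the jar, flat and let go. The scene and top views put its centre 1.4 mm and 1.2 mm from the mouth's estimated position. Handing in.

```bash
python3 -c "
from cell import ctrl
print(ctrl.job_done())"
```

```text
the job is handed in; nothing more can be done
None
```

The lid lies on the open brown jar, let go, and I handed the job in at about 22 s of the 64 s allowed. No verdict was reported.

**How it went**
- **Slide:** I pressed on the lid with closed fingers and drew it out until its end stood about 45 mm past the open edge. At about 7 N the finger slipped at first, and the lid moved only about 2 mm. A press of roughly 7 to 9 N then drew it along cleanly.
- **Carry and set down:** I gripped the end by its long sides, lifted it level and lowered it onto the rim. Contact was about 6 N; I then eased off slightly and opened the fingers slowly.

**Last checks**
- **Centring:** The scene and top cameras put the lid's centre 1.4 mm and 1.2 mm from where I had measured the mouth at the start. I did not measure the mouth again afterwards, because the lid covers it.
- **Flatness:** The lid's outline matches its true size at rim height in both views, so it appears to lie flat.
- **Wrist camera:** It disagreed by about 5 mm along the lid, because its picture cuts off the lid's far end; I set that reading aside.
- **Clearance:** The arm was about 140 mm above the lid and clear of it when I handed in.
- **Not measured:** I did not measure the jar's or the bystanders' positions again. The jar looked upright and in place in the last picture, and I saw no sign of contact with anything else.

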